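Back the airing wedge out from under the crispbread bin's lid

TASK

The heavy lid of the low oak bin is propped ajar by a blue wedge: work that wedge straight back out, away from the hinge, in small tugs of about 2 cm, letting it rest half a second after each, so that the lid comes down in steps until it lies shut; do not lift the lid. Then lay the blue wedge flat, right way up, in the drawn-out tray of the aluminium tin and let go. Leave the yellow spare wedge alone.

Things in the scene. Friction and masses are not known exactly. Their poses are not given: they have to be found in the camera images.
- wedge_grip (a point): Centre of the blue wedge's grip block, 40 (x) x 36 (y) x 44 mm high; this point is 22 mm above the wedge's underside. x points to the thin tip, z up. From the block's +x face an 85 mm taper runs on, its top falling from 30 to 4 mm; tip 105 mm from this point. It lies on the bin's ledge, the lid's front edge resting 39 to 47 mm from this point. Pulled along -x some 66 mm it is clear; drag 5 to 20 N. 120 g.
- lid_front (a point): Middle of the lower front edge of the bin's heavy oak lid (230 mm long along x, 260 wide, 28 thick, 1.5 kg, damped hinge on the far side). Height 60 mm above the table when shut, about 83 at the start; it falls 0.3 mm per mm that the wedge is drawn back, the last 4 by itself as the tip comes clear. The oak ledge before it is 60 mm high, 140 mm deep; 5 mm or more stays free behind the withdrawn wedge.
- tray_floor (a point): Centre of the inner floor of the tray drawn out of the grey aluminium tin, open above: inside 190 (x) x 140 mm (y), walls 3 mm thick, 19 mm high above this floor, which is 3 mm above the table. x points to the tin's case, which begins 100 mm from this point and is 75 mm high; z up. Tin and tray are fixed, to the left or right of the bin.
- spare_grip (a point): Centre of the grip block of the yellow spare wedge, same shape and size as the blue one, lying on top of the tin's case; to be left alone.
Not all that is in view belongs to the job. Of the things like the part that bears wedge_grip, leave any that is pink or purple; of the rest the smaller one is meant.

How it is judged:
By the outcome, as a careful person would: the job done as asked, in the order asked, and still so for the second after the job is handed in, with the robot touching nothing.
It also fails if it takes over 51 s, if anything falls off the work surface, if the arm or the gripper's body presses on something with over 40 N, if the wrist force passes 120 N, or if a joint passes its speed limit or range.

ROBOT

A 6-joint arm with a two-finger parallel gripper is mounted at the origin on the work surface. World frame = base frame: x ahead of the robot, y to its left, z up, the work surface at z = 0. Lengths are in m, angles in degrees, forces in N, time in s.
With the tool pointing down it reaches from about 0.375 to 0.9 m from the base axis. Payload 3.1 kg.
Tool frame: the origin (TCP) lies between the finger pads; the fingertips stand 11 mm ahead of it and the grasp point (between the pads) lies 8 mm behind it; z points along the fingers, y is the line along which they close (so a half turn about z gives the same grasp; the last joint's range is limited). The gripper opens to 87 mm and grips with 3 to 60 N. Pads are 19 mm wide; open, the fingers measure 117 mm over their backs; the gripper's body (75 mm by 190 mm) begins 51 mm behind the grasp point.
Start: joints at [-74.857, 30.224, 82.088, -0, 67.689, -10.227], TCP at [0.268, -0.565, 0.234] pointing down, gripper open.
Joint ranges: [-176.69, 176.69], [-43.24, 126.21], [12.49, 139.97], [-82, 262], [0, 151.66], [-163.58, 163.58]. Speed limits (degrees/s): [159.86, 159.86, 180, 180, 180, 180].

INTERFACE

Orientations are given as a 3x3 rotation matrix whose columns are the frame's x, y, z axes.
In Python, from rig import bot gives the robot as it stands.
- The arm moves only by the tool apply_moves, never from a script. Its argument "steps" is a list that holds one entry, the list of rows, each a list of 7 numbers: the shift along the tool's x, y, z in cm, then the turn, a rotation vector about the tool's x, y, z in degrees, then the gripper command: -1 is shut, 1 is fully open, values between are in proportion. In form: [[[dx, dy, dz, rx, ry, rz, jaw], ...]]. A call has 1 to 20 rows; each row is the pose to reach, as a shift and turn from the pose commanded when the call began, along the tool's axes at that moment; what a row does not reach only later rows make up. A row lasts 1/8 s, in which the tool goes at most 62.5 mm and 10.7 degrees, less where a joint would pass 70% of its speed; a pose out of reach is approached as far as the arm can. A call with a gripper value outside its range is refused whole. The fingers move at their own pace and stop on an object; the grip force is fixed at half the most. Time passes only in rows, so rows that repeat a pose let the fingers close. It gives the time, the measured TCP pose, the force, the opening and the grip force at its end, in the units of the state.
- bot.read_state(): the state, without advancing time (a new reading comes with each control period).
- bot.capture(name): name is "scene" or "side" or "wrist"; returns the picture (400x640x3 uint8, blue, green, red); there is no depth.
- bot.camera_model(name): a dict with "intrinsics" (3x3 intrinsics, pixels), "k1" (the pictures are not rectified: a ray, as slopes to the right and down, at radius r is drawn at 1 + k1 r^2 times it, then the intrinsics apply), "R" (3x3) and "t" (3): a world point X has camera coordinates R X + t. Camera axes: x right, y down, z forward; pixel columns grow to the right and rows downward; lengths in m; the calibration is good to about 2 mm. A picture is of the moment at which its call begins: read the wrist's pose just before it. camera_model takes no time and is no camera call; for the wrist camera it gives the pose at the moment of the call.
- bot.hand_in(): hands the job in; it is judged then, once.
The state is a dict: "time_s": time; "joint_positions": joint angles; "qvel": joint speeds; "tau": joint torques, N m; "position": TCP position; "tcp_rot": TCP orientation; "force": force on the tool from outside, world axes, zero at the start; "moment": the same for the moment, N m; "opening": opening from 0.0 (shut) to 1.0 (fully open); "grasp_force": force on a finger pad.
Only numpy, scipy, OpenCV 4.12 (cv2) and the standard library are available. Lean on these libraries where they do the work, as an engineer would, in place of code of your own. Each camera call takes 0.05 s, during which the arm holds its last target. There are 200 camera calls.

## Working session

There is one attempt and no reset: what is moved stays moved. The work goes in short steps, Python scripts to look and compute and a tool call to move; the robot and the scene stay as the last step left them, time stands still between calls to the robot, and variables do not carry over. Pictures are saved under pics/ and viewed, at most 10 in all, crops included, and the job is handed in when it is done.

Besides the shell and the picture viewer there is one more tool, called after "Call:" by a JSON object that holds its "api" and its "payload". apply_moves: Moves the arm, as the interface text tells. Its arguments: {"type":"object","properties":{"steps":{"type":"array","items":{"type":"array","items":{"type":"array","items":{"type":"number"}}}}},"required":["steps"]}

```bash
mkdir -p pics
cat > h.py <<'E'
import numpy as np, cv2
from rig import bot
def ray(cm,u,v):
    K=np.array(cm["intrinsics"]);R=np.array(cm["R"]);t=np.array(cm["t"]);k=cm["k1"]
    d=np.array([(u-K[0,2])/K[0,0],(v-K[1,2])/K[1,1]]);s=d.copy()
    for _ in range(20): s=d/(1+k*(s@s))
    return -R.T@t, R.T@np.array([s[0],s[1],1.])
def onz(cm,u,v,z):
    o,d=ray(cm,u,v); return o+d*(z-o[2])/d[2]
def proj(cm,X):
    K=np.array(cm["intrinsics"]);c=np.array(cm["R"])@np.array(X)+np.array(cm["t"]);s=c[:2]/c[2];s=s*(1+cm["k1"]*(s@s))
    return K[0,0]*s[0]+K[0,2],K[1,1]*s[1]+K[1,2]
def tri(c1,p1,c2,p2):
    o1,d1=ray(c1,*p1);o2,d2=ray(c2,*p2)
    A=np.stack([d1,-d2],1);x=np.linalg.lstsq(A,o2-o1,rcond=None)[0]
    a=o1+x[0]*d1;b=o2+x[1]*d2;return (a+b)/2,np.linalg.norm(a-b)
E
python3 - <<'E'
from h import *
a=bot.capture("scene");b=bot.capture("side")
cv2.imwrite("pics/a.png",a);cv2.imwrite("pics/b.png",b)
for n in("scene","side"):
    c=bot.camera_model(n);print(n,(-np.array(c["R"]).T@np.array(c["t"])).round(3),np.array(c["R"])[2].round(2))
print(bot.read_state()["time_s"],np.round(bot.read_state()["tcp_rot"],3).tolist())
E
```

```text
scene [ 1.411 -0.256  0.703] [-0.83  0.19 -0.53]
side [-0.06   0.567  0.696] [ 0.53 -0.6  -0.6 ]
0.1 [[0.904, 0.428, -0.001], [0.428, -0.904, 0.002], [0.0, -0.002, -1.0]]
```

View pics/a.png

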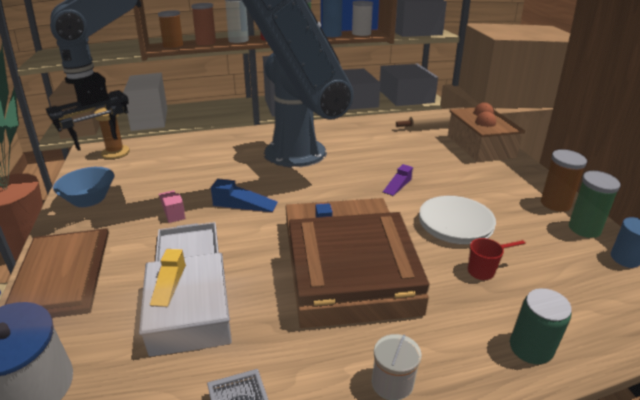

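View pics/b.png

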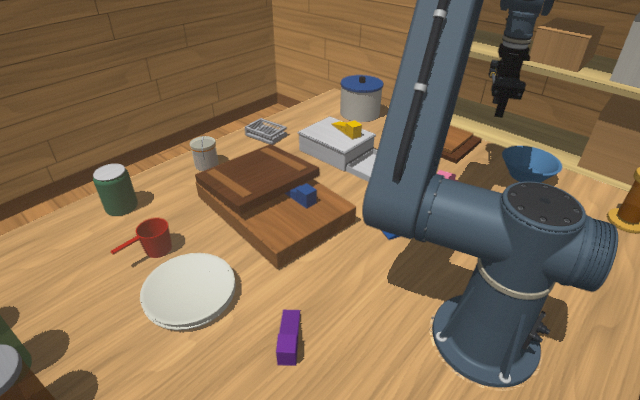

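Scene view: the candidates are the blue wedge in the bin (324,210), a larger blue one on the table (240,195), a purple one (398,180) and a pink block (172,206). The blue wedge under the lid fits: it lies on the ledge and is smaller than the table one. I'll confirm it in one enlarged crop.

Run:
```python
from h import *
a=cv2.imread("pics/a.png");b=cv2.imread("pics/b.png")
A=cv2.resize(a[170:270,140:340],None,fx=4,fy=4,interpolation=cv2.INTER_CUBIC)[:, :800]
B=cv2.resize(b[140:265,190:370],None,fx=4,fy=4,interpolation=cv2.INTER_CUBIC)
cv2.imwrite("pics/c.png",A);cv2.imwrite("pics/d.png",B)
```

```text
(no output)
```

View pics/c.png

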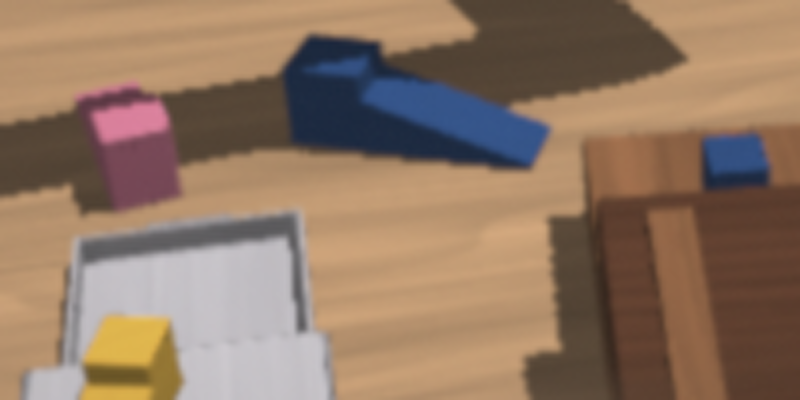

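View pics/d.png

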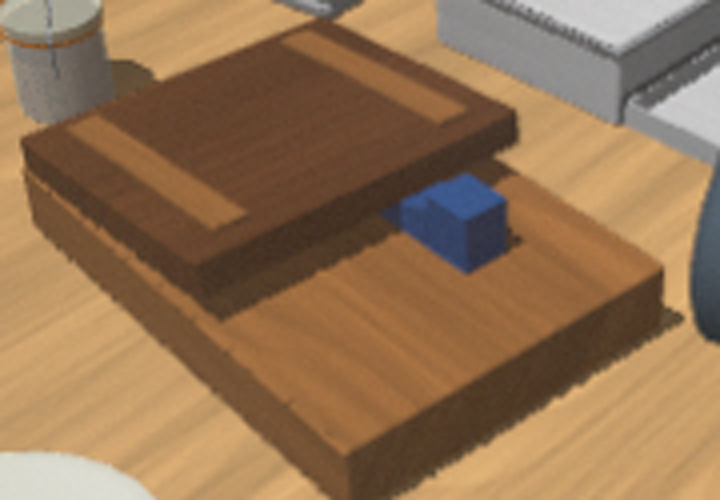

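The crops show the bin's wedge as blue with its block half out from under the lid at side crop (468,220). It is plainly smaller than the table wedge, so it's the one meant. The tray rim corners are at scene crop (75,240) and (302,212).

Run:
```python
from h import *
s=bot.camera_model("scene");d=bot.camera_model("side")
S=lambda x,y:(140+x/4-.375,170+y/4-.375)
D=lambda x,y:(190+x/4-.375,140+y/4-.375)
p=lambda *a:print(*[np.round(x,4) if not isinstance(x,str) else x for x in a])
for q in[(463,173),(506,203),(469,220),(430,200)]: p("side top",onz(d,*D(*q),.104))
p("side bottom near",onz(d,*D(468,272),.06))
for q in[(705,136),(761,134),(768,162),(707,165)]: p("scene top",onz(s,*S(*q),.104))
a=onz(d,*D(350,455),.06);b=onz(d,*D(663,268),.06);p("ledge",a,b,"ang normal",np.degrees(np.arctan2((b-a)[1],(b-a)[0]))+90, "len",np.linalg.norm(a-b))
p("ledge left edge",onz(d,*D(225,318),.06))
p("scene ledge corner R",onz(s,*S(585,143),.06))
p("lid front lower corners side",onz(d,*D(200,295),.083), onz(d,*D(517,140),.083))
r1=onz(s,*S(75,240),.022);r2=onz(s,*S(302,212),.022);p("tray front corners",r1,r2,np.linalg.norm(r1-r2),np.degrees(np.arctan2(*(r2-r1)[[1,0]]))-90)
p("case front top",onz(s,*S(22,370),.075),onz(s,*S(330,335),.075))
p(np.array(bot.read_state()["position"]))
```

```text
side top [ 0.5335 -0.0447  0.104 ]
side top [ 0.4906 -0.039   0.104 ]
side top [ 0.4954 -0.01    0.104 ]
side top [ 0.5282 -0.0088  0.104 ]
side bottom near [ 0.4986 -0.0117  0.06  ]
scene top [ 0.4979 -0.0424  0.104 ]
scene top [ 0.5035 -0.0091  0.104 ]
scene top [ 0.5342 -0.0129  0.104 ]
scene top [ 0.5289 -0.0485  0.104 ]
ledge [0.4339 0.1527 0.06  ] [ 0.4088 -0.0995  0.06  ] ang normal -5.6755 len 0.2535
ledge left edge [0.5779 0.1231 0.06  ]
scene ledge corner R [ 0.421  -0.1035  0.06  ]
lid front lower corners side [0.5829 0.1355 0.083 ] [ 0.5546 -0.1206  0.083 ]
tray front corners [ 0.4    -0.4327  0.022 ] [ 0.4014 -0.2875  0.022 ] 0.1452 -0.5615
case front top [ 0.596  -0.4416  0.075 ] [ 0.602  -0.2761  0.075 ]
[ 0.2676 -0.5641  0.2327]
```

```bash
cat >> h.py <<'E'
def go(pos,yaw):
    s=bot.read_state();R=np.array(s["tcp_rot"]);c,n=np.cos(np.radians(yaw)),np.sin(np.radians(yaw))
    T=np.array([[c,n,0],[n,-c,0],[0,0,-1]])
    print("row cm/deg",(R.T@(np.array(pos)-s["position"])*100).round(2),np.degrees(cv2.Rodrigues(R.T@T)[0].ravel()).round(2))
E
python3 -c "
from h import *
go([.50,-.03,.22],-6)"
```

```text
row cm/deg [ 43.88 -38.3    1.36] [-1.100e-01  1.000e-02  3.137e+01]
```

Call:
{"api": "apply_moves", "payload": {"steps": [[[22,-19.1,0.7,0,0,15,1],[43.9,-38.3,1.4,-0.1,0,31.4,1],[43.9,-38.3,1.4,-0.1,0,31.4,1],[43.9,-38.3,1.4,-0.1,0,31.4,1],[43.9,-38.3,1.4,-0.1,0,31.4,1],[43.9,-38.3,1.4,-0.1,0,31.4,1],[43.9,-38.3,1.4,-0.1,0,31.4,1],[43.9,-38.3,1.4,-0.1,0,31.4,1],[43.9,-38.3,1.4,-0.1,0,31.4,1],[43.9,-38.3,1.4,-0.1,0,31.4,1],[43.9,-38.3,1.4,-0.1,0,31.4,1],[43.9,-38.3,1.4,-0.1,0,31.4,1],[43.9,-38.3,1.4,-0.1,0,31.4,1]]]}}

```text
time_s: 1.72
position: [0.5, -0.0318, 0.2195]
tcp_rot: [[0.994, -0.107, -0.0], [-0.107, -0.994, -0.002], [0.0, 0.002, -1.0]]
force: [0.2, -0.1, 0.6]
opening: 1.0
grasp_force: 0.0
```

Run:
```python
from h import *
import pickle
c=bot.camera_model("wrist");w=bot.capture("wrist");cv2.imwrite("pics/w.png",w);pickle.dump(c,open("w.pkl","wb"))
s=bot.read_state();print(s["position"],np.round(s["tcp_rot"],3).tolist(),s["time_s"])
```

```text
[ 0.50003931 -0.03174906  0.21955377] [[0.994, -0.107, 0.0], [-0.107, -0.994, -0.002], [0.0, 0.002, -1.0]] 1.775
```

View pics/w.png

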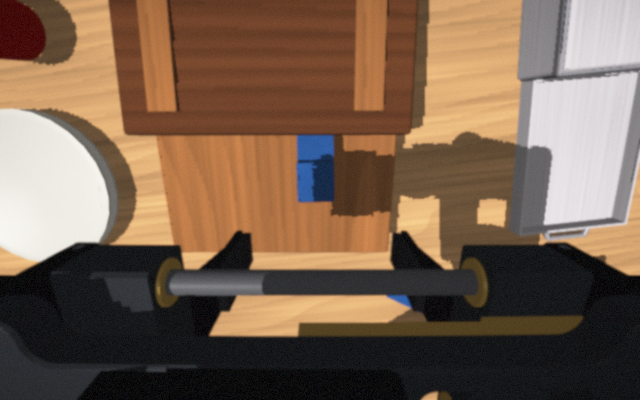

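The wrist view shows the block at columns 298–334, rows 161–201, with the lid's edge at row ~133, the ledge front at row ~251 and the tray at (515–640, 75–235).

Run:
```python
from h import *
import pickle
c=pickle.load(open("w.pkl","rb"));w=cv2.imread("pics/w.png")
print("cam",(-np.array(c["R"]).T@np.array(c["t"])).round(3))
h=cv2.cvtColor(w,cv2.COLOR_BGR2HSV);m=cv2.inRange(h,(100,120,20),(125,255,255));m[:120]=0;m[225:]=0;m[:,:280]=0;m[:,350:]=0
for r in range(132,206,4):
    x=np.where(m[r])[0]
    if len(x): print(r,x.min(),x.max(),end=" | ")
print()
a=lambda n,u,v,z:print(n,onz(c,u,v,z).round(4))
for q in[(298,161),(333,161),(298,201),(334,201)]: a("blk .104",*q,.104)
for q in[(298,201),(334,201)]: a("blk .06",*q,.06)
a("ledgeL",178,251.5,.06);a("ledgeR",388,251.5,.06)
a("lidL",126,133,.083);a("lidR",409,133,.083);a("lidL t",126,133,.111);a("lidR t",409,133,.111)
a("tray fl out",512,235,.022);a("tray bl",520,78,.022);a("tray fr",626,222,.022)
```

```text
cam [ 0.58  -0.039  0.371]
136 298 332 | 140 298 332 | 144 298 332 | 148 298 333 | 152 298 333 | 156 298 332 | 160 299 331 | 164 298 332 | 168 297 332 | 172 298 332 | 176 298 332 | 180 298 332 | 184 298 332 | 188 298 332 | 192 298 332 | 196 299 332 | 200 299 314 | 
blk .104 [ 0.5395 -0.0134  0.104 ]
blk .104 [ 0.5359 -0.046   0.104 ]
blk .104 [ 0.5005 -0.0082  0.104 ]
blk .104 [ 0.4967 -0.0432  0.104 ]
blk .06 [ 0.4873 -0.0031  0.06  ]
blk .06 [ 0.4829 -0.0439  0.06  ]
ledgeL [0.4396 0.1501 0.06  ]
ledgeR [ 0.4123 -0.1027  0.06  ]
lidL [0.5828 0.1551 0.083 ]
lidR [ 0.5521 -0.1239  0.083 ]
lidL t [0.5826 0.1362 0.111 ]
lidR t [ 0.5548 -0.1157  0.111 ]
tray fl out [ 0.3976 -0.2775  0.022 ]
tray bl [ 0.5948 -0.2705  0.022 ]
tray fr [ 0.3991 -0.4318  0.022 ]
```

```bash
python3 -c "
from h import *
go([.516,-.0275,.077],-6.2)"
```

```text
row cm/deg [ 1.54 -0.62 14.25] [ 0.1  -0.01  0.05]
```

Call:
{"api": "apply_moves", "payload": {"steps": [[[1.5,-0.6,5,0.1,0,0,1],[1.5,-0.6,9,0.1,0,0,1],[1.5,-0.6,12,0.1,0,0,1],[1.5,-0.6,14.2,0.1,0,0,1],[1.5,-0.6,14.2,0.1,0,0,1],[1.5,-0.6,14.2,0.1,0,0,1],[1.5,-0.6,14.2,0.1,0,0,-0.1],[1.5,-0.6,14.2,0.1,0,0,-0.2],[1.5,-0.6,14.2,0.1,0,0,-0.4],[1.5,-0.6,14.2,0.1,0,0,-1],[1.5,-0.6,14.2,0.1,0,0,-1],[1.5,-0.6,14.2,0.1,0,0,-1],[1.5,-0.6,14.2,0.1,0,0,-1],[1.5,-0.6,14.2,0.1,0,0,-1]]]}}

```text
time_s: 3.52
position: [0.5156, -0.0268, 0.0775]
tcp_rot: [[0.994, -0.105, -0.0], [-0.105, -0.994, -0.0], [-0.0, 0.0, -1.0]]
force: [-1.7, -4.0, -0.2]
opening: 0.413
grasp_force: 30.0
```

Call:
{"api": "apply_moves", "payload": {"steps": [[[-0.5,0,0,0,0,0,-1],[-1,0,0,0,0,0,-1],[-1.5,0,0,0,0,0,-1],[-1.9,0,0,0,0,0,-1],[-1.9,0,0,0,0,0,-1],[-1.9,0,0,0,0,0,-1],[-1.9,0,0,0,0,0,-1],[-1.9,0,0,0,0,0,-1],[-1.9,0,0,0,0,0,-1],[-1.9,0,0,0,0,0,-1]]]}}

```text
time_s: 4.78
position: [0.4965, -0.0242, 0.0775]
tcp_rot: [[0.994, -0.105, -0.001], [-0.105, -0.994, 0.0], [-0.001, -0.0, -1.0]]
force: [0.2, 0.3, 0.0]
opening: 0.411
grasp_force: 30.0
```

Run:
```python
from h import *
w=bot.capture("wrist");cv2.imwrite("pics/w2.png",np.hstack([w[100:400],bot.capture("side")[100:400,150:450]])[:, 100:900])
```

```text
(no output)
```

View pics/w2.png

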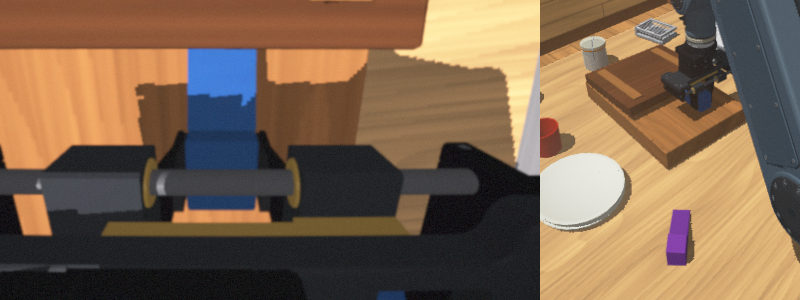

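The wedge follows the gripper: the taper is now visible between the lid edge and the pads (columns ~190–255), and the lid has come down a step.

Call:
{"api": "apply_moves", "payload": {"steps": [[[-0.5,0,0,0,0,0,-1],[-1,0,0,0,0,0,-1],[-1.5,0,0,0,0,0,-1],[-1.7,0,0,0,0,0,-1],[-1.7,0,0,0,0,0,-1],[-1.7,0,0,0,0,0,-1],[-1.7,0,0,0,0,0,-1],[-1.7,0,0,0,0,0,-1],[-1.7,0,0,0,0,0,-1],[-1.7,0,0,0,0,0,-1],[-2.2,0,0,0,0,0,-1],[-2.7,0,0,0,0,0,-1],[-3.2,0,0,0,0,0,-1],[-3.4,0,0,0,0,0,-1],[-3.4,0,0,0,0,0,-1],[-3.4,0,0,0,0,0,-1],[-3.4,0,0,0,0,0,-1],[-3.4,0,0,0,0,0,-1],[-3.4,0,0,0,0,0,-1],[-3.4,0,0,0,0,0,-1]]]}}

```text
time_s: 7.38
position: [0.463, -0.0207, 0.0775]
tcp_rot: [[0.994, -0.105, -0.0], [-0.105, -0.994, 0.0], [-0.0, -0.0, -1.0]]
force: [0.8, 0.3, 0.3]
opening: 0.409
grasp_force: 30.0
```

Call:
{"api": "apply_moves", "payload": {"steps": [[[-0.5,0,0,0,0,0,-1],[-1,0,0,0,0,0,-1],[-1.5,0,0,0,0,0,-1],[-1.7,0,0,0,0,0,-1],[-1.7,0,0,0,0,0,-1],[-1.7,0,0,0,0,0,-1],[-1.7,0,0,0,0,0,-1],[-1.7,0,0,0,0,0,-1],[-1.7,0,0,0,0,0,-1],[-1.7,0,0,0,0,0,-1],[-1.7,0,0,0,0,0,-1]]]}}

```text
time_s: 8.75
position: [0.4445, -0.0185, 0.0775]
tcp_rot: [[0.994, -0.105, -0.003], [-0.105, -0.994, 0.001], [-0.003, -0.001, -1.0]]
force: [-3.8, -0.2, 6.0]
opening: 0.412
grasp_force: 30.0
```

Run:
```python
from h import *
c=bot.camera_model("wrist")
w=bot.capture("wrist");cv2.imwrite("pics/w3.png",np.hstack([w[50:350],bot.capture("side")[100:400,150:450]])[:, 100:900])
s=bot.read_state();print(s["position"],s["opening"])
```

```text
[ 0.44453749 -0.01855555  0.07749299] 0.41608290093318995
```

View pics/w3.png

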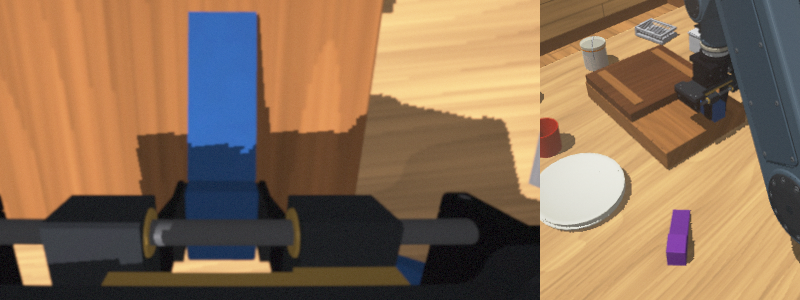

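Run:
```python
from h import *
c=bot.camera_model("wrist");w=bot.capture("wrist")
cv2.imwrite("pics/w4.png",cv2.resize(w[0:120,170:420],None,fx=2.4,fy=2.4))
s=bot.capture("scene");cv2.imwrite("pics/w5.png",np.hstack([cv2.imread("pics/w4.png"),]))
d=bot.capture("side")
o=np.vstack([np.pad(cv2.imread("pics/w4.png"),((0,0),(0,0),(0,0))),cv2.resize(d[140:260,190:390],(600,300))]);cv2.imwrite("pics/w6.png",o)
print(o.shape,[onz(c,u,62,.064).round(4) for u in(289,355)])
print(np.round(bot.read_state()["force"],1),bot.read_state()["time_s"])
```

```text
(588, 600, 3) [array([ 0.5522, -0.012 ,  0.064 ]), array([ 0.5485, -0.0466,  0.064 ])]
[-4.4 -0.4  5.4] 9.0
```

View pics/w6.png

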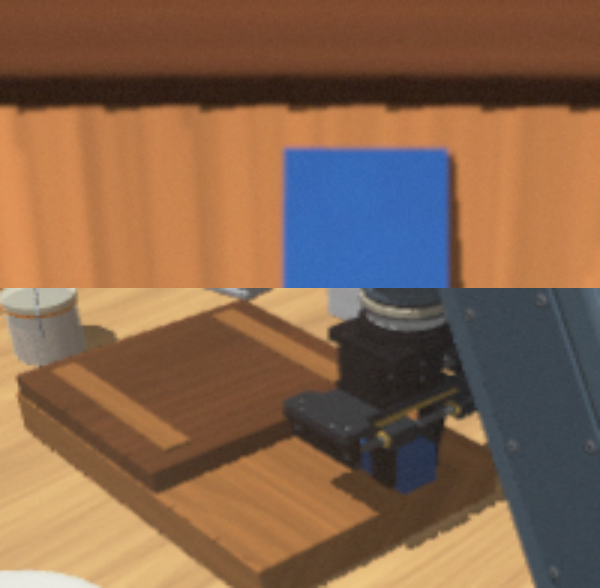

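The lid lies shut on the ledge and the tip is about 1 cm clear of it (crop gap, rows 105–150). Next I'll lift and carry the wedge to above the tray.

Run:
```python
from h import *
s=bot.camera_model("scene");S=lambda x,y:(140+x/4-.375,170+y/4-.375)
for n,q in dict(pinkA=(120,208),pinkB=(180,193),bigA=(293,145),bigtip=(530,167)).items(): print(n,onz(s,*S(*q),0).round(3))
go([.44,-.358,.20],0)
```

```text
pinkA [ 0.336 -0.41   0.   ]
pinkB [ 0.327 -0.37   0.   ]
bigA [ 0.283 -0.291  0.   ]
bigtip [ 0.35  -0.132  0.   ]
row cm/deg [  3.06  33.8  -12.28] [-0.04  0.19 -6.01]
```

Call:
{"api": "apply_moves", "payload": {"steps": [[[0,0,-1.5,0,0.2,0,-1],[0,0,-4,0,0.2,0,-1],[0,0,-8,0,0.2,0,-1],[0,0,-12.3,0,0.2,0,-1],[0.5,5,-12.3,0,0.2,-2,-1],[1,10,-12.3,0,0.2,-3,-1],[1.5,15,-12.3,0,0.2,-5,-1],[2,20,-12.3,0,0.2,-6,-1],[2.5,25,-12.3,0,0.2,-6,-1],[3,30,-12.3,0,0.2,-6,-1],[3.1,32.5,-12.3,0,0.2,-6,-1],[3.1,33.8,-12.3,0,0.2,-6,-1],[3.1,33.8,-12.3,0,0.2,-6,-1],[3.1,33.8,-12.3,0,0.2,-6,-1]]]}}

```text
time_s: 10.75
position: [0.4415, -0.3565, 0.2004]
tcp_rot: [[1.0, 0.001, 0.003], [0.001, -1.0, 0.002], [0.003, -0.002, -1.0]]
force: [-0.4, 0.2, -1.9]
opening: 0.412
grasp_force: 30.0
```

Run:
```python
from h import *
import pickle
c=bot.camera_model("wrist");w=bot.capture("wrist");cv2.imwrite("pics/w7.png",w);pickle.dump(c,open("w.pkl","wb"))
s=bot.read_state();print(s["position"],s["opening"],s["time_s"])
```

```text
[ 0.4415979  -0.35654218  0.20043694] 0.4099261657092161 10.8
```

View pics/w7.png

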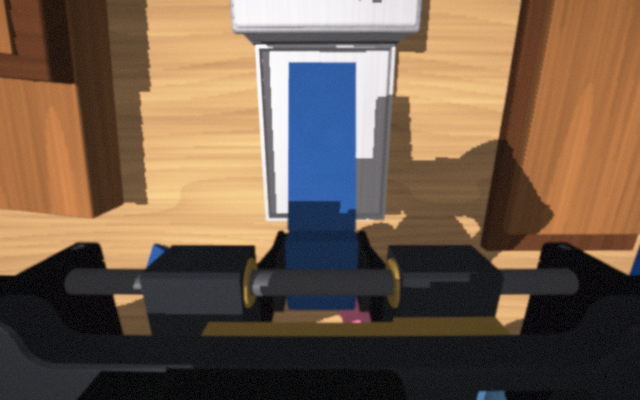

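The wedge is held straight over the tray; the tray rim corners are at (258,46), (396,46), (386,219) and (267,219).

Run:
```python
from h import *
import pickle
c=pickle.load(open("w.pkl","rb"))
for q in[(258,46),(396,46),(386,219),(267,219)]: print(onz(c,*q,.022).round(4))
go([.44,-.358,.0215],0)
```

```text
[ 0.5902 -0.2891  0.022 ]
[ 0.5901 -0.4334  0.022 ]
[ 0.3975 -0.4352  0.022 ]
[ 0.3974 -0.2883  0.022 ]
row cm/deg [-0.22  0.17 17.89] [-0.07 -0.19  0.06]
```

Call:
{"api": "apply_moves", "payload": {"steps": [[[0,0.45,5,0,-0.2,0,-1],[0,0.45,9.5,0,-0.2,0,-1],[0,0.45,13,0,-0.2,0,-1],[0,0.45,15.5,0,-0.2,0,-1],[0,0.45,16.8,0,-0.2,0,-1],[0,0.45,17.5,0,-0.2,0,-1],[0,0.45,17.8,0,-0.2,0,-1],[0,0.45,17.9,0,-0.2,0,-1],[0,0.45,17.95,0,-0.2,0,-1],[0,0.45,17.95,0,-0.2,0,-1]]]}}

```text
time_s: 12.05
position: [0.4425, -0.3632, 0.0215]
tcp_rot: [[1.0, -0.001, 0.001], [-0.001, -1.0, -0.001], [0.001, 0.001, -1.0]]
force: [0.2, -0.2, -1.6]
opening: 0.41
grasp_force: 30.0
```

Call:
{"api": "apply_moves", "payload": {"steps": [[[0,0,0.05,0,0,0,-1],[0,0,0.1,0,0,0,-1],[0,0,0.1,0,0,0,-1],[0,0,0.1,0,0,0,0.1],[0,0,0.1,0,0,0,0.4],[0,0,0.1,0,0,0,0.4],[0,0,0.1,0,0,0,0.4],[0,0,0.1,0,0,0,0.4],[0,0,-1,0,0,0,0.4],[0,0,-3,0,0,0,0.4],[0,0,-7,0,0,0,0.4],[0,0,-12,0,0,0,0.4],[0,0,-18,0,0,0,0.4],[0,0,-18,0,0,0,0.4],[0,0,-18,0,0,0,0.4]]]}}

```text
time_s: 13.92
position: [0.4419, -0.3625, 0.2014]
tcp_rot: [[1.0, -0.0, 0.001], [-0.0, -1.0, -0.0], [0.001, 0.0, -1.0]]
force: [0.2, -0.2, -0.2]
opening: 0.699
grasp_force: 0.0
```

Run:
```python
from h import *
cv2.imwrite("pics/z.png",np.vstack([bot.capture("wrist")[:300],bot.capture("scene")[130:400]]))
```

```text
(no output)
```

View pics/z.png

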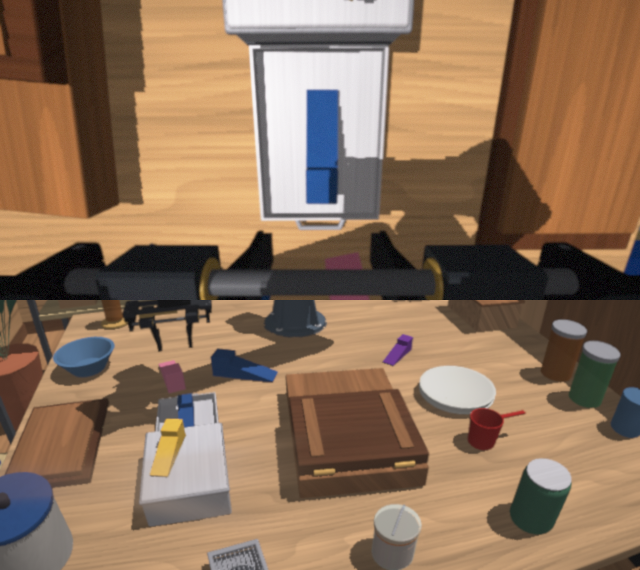

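The wedge lies flat in the tray (wrist view 307–338, 90–203), the lid is shut, and the spare hasn't moved.

```bash
python3 -c "
from rig import bot
print(bot.hand_in())"
```

```text
the job is handed in; nothing more can be done
None
```

I drew the blue wedge out in four tugs of just under 2 cm and the lid came down shut; the wedge now lies flat, right way up, in the tray, the yellow spare was left alone, and the job was handed in at about 14 s.

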